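Fetch the finishing stamp from the clamshell tool case

TASK

Open the grey tool case by swinging its lid up past its balance point, so that it stays open by itself. Then lift out the stamp, the tool with the thick brass block head, and lay it down flat on the green cutting mat without dropping it. Leave the knife lying where it is in the case and leave the case open.

Things in the scene. Friction and masses are not known exactly. Their poses are not given: they have to be found in the camera images.
- lid_pull (a point): Point on the wooden pull (12 x, 22 y, 42 mm tall) at the mid near edge of the shut case lid; 28 mm above the lid top, 14 below the pull's top. Axes turn with the lid: z its outward normal, y along the hinge, x towards it. Hinge line: +137 mm x, -44 mm z from here, on the case's far rim. Lid 250 x 145 x 16 mm, 220 g, nearly free: falls shut below about 80 deg tilt, past that open to a stop at 137.
- stamp_mid (a point): Centre of the stamp, half-way up. It lies loose in the left or right half of the case. Square wooden handle 24 x 24 mm (x -52 to 18 mm from here), brass block head 34 mm wide, 24 high (x 26 to 52); x along the tool to the head, z up. 160 g, balances near here. Case: fixed, grey, 145 deep, 250 wide, 42 mm high, walls 4, flat floor 8 mm above the table (this point then 20 mm above it).
- knife_mid (a point): Middle of the other tool in the case, a lifting knife that stays where it is: similar square wooden handle (24 x 24 mm, x -58 to 8 mm from this point) but a flat thin steel blade (20 mm wide, 4 mm thick, x to 58 mm). It lies about 110 mm beside the stamp, roughly parallel to it.
- mat_mid (a point): Centre of the top face of the green cutting mat, a fixed flat sheet 160 mm (x) by 210 mm (y), 3 mm thick, lying on the table beside the case. z up.

How it is judged:
By the outcome, as a careful person would: the job done as asked, in the order asked, and still so for the second after the job is handed in, with the robot touching nothing.
It also fails if it takes over 58 s, if anything falls off the work surface, if the arm or the gripper's body presses on something with over 40 N, if the wrist force passes 120 N, or if a joint passes its speed limit or range.

ROBOT

A 6-joint arm with a two-finger parallel gripper is mounted at the origin on the work surface. World frame = base frame: x ahead of the robot, y to its left, z up, the work surface at z = 0. Lengths are in mm, angles in rad, forces in N, time in s.
With the tool pointing down it reaches from about 275 to 825 mm from the base axis. Payload 4.9 kg.
Tool frame: the origin (TCP) lies at the very end of the fingers, on their centre line; the grasp point (between the pads) lies 19 mm behind it; z points along the fingers, y is the direction in which the jaws open and shut (so a half turn about z gives the same grasp; the last joint's range is limited). The gripper opens to 85 mm and grips with 20 to 120 N. Pads are 22 mm wide; open, the fingers measure 114 mm over their backs; the gripper's body (76 mm by 85 mm) begins 54 mm behind the grasp point. The pads swing forward as they close: fully open they stand 13 mm farther back than shut.
Start: joints at [-1.376, 0.326, -0.193, 1.052, 0, 1.437], TCP at [177.611, -520.55, 231.281] pointing down, gripper open.
Joint ranges: [-2.65, 2.65], [-0.97, 1.79], [-1.3, 1.35], [-1.93, 2.1], [-1.47, 1.37], [-3.14, 3.14]. Speed limits (rad/s): [2.57, 2.57, 3.14, 3.14, 3.14, 3.14].

INTERFACE

Orientations are given as [roll, pitch, yaw] about the fixed x, y, z axes, in that order (R = Rz(yaw) Ry(pitch) Rx(roll)).
In Python, from bench import bot, solve_ik, imaging gives the robot as it stands. Calls block until the motion is done:
- bot.move_ptp(position, orientation): joint-space move of the TCP to a pose.
- bot.movel(position, rot=None, max_speed=150, threshold=None): straight line of the TCP; rot=None keeps the orientation; max_speed is the mean speed in mm/s. With threshold (N) it stops when the force on the tool has changed by that much, and returns True; else False.
- bot.move_j(angles): joint-space move.
- bot.grip(opening, effort=None): opening from 0.0 (shut) to 1.0 (fully open); effort is the grip in N (None keeps the last); returns when the fingers have stopped.
- bot.dwell(seconds).
- solve_ik(position, orientation): joint angles nearest the present ones, or None.
- bot.get_state(): the state.
- imaging.capture(name): name is "scene" or "top"; returns the picture (480x640x3 uint8, blue, green, red); there is no depth.
- imaging.camera_model(name): a dict with "K" (3x3 intrinsics, pixels), "position" and "rotation" of the camera in the world. Camera axes: x right, y up, looking along -z (the intrinsics and any distortion apply to the point x, -y, -z); pixel columns grow to the right and rows downward; lengths in mm; the calibration is good to about 2 mm. A picture is of the moment at which its call begins. camera_model takes no time and is no camera call.
A pose or a line that the arm cannot do raises bot.IKError and nothing moves.
- bot.sign_off(): hands the job in, once; it reports no verdict.
The state is a dict: "t": time; "qpos": joint angles; "joint_velocities": joint speeds; "effort": joint torques, N m; "tcp_pos": TCP position; "orientation": TCP orientation; "contact_force": force on the tool from outside, world axes, zero at the start; "wrist_torque": the same for the moment, N m; "opening": opening from 0.0 (shut) to 1.0 (fully open).
Only numpy, scipy, OpenCV 4.12 (cv2) and the standard library are available. Lean on these libraries where they do the work, as an engineer would, in place of code of your own. Each camera call takes 0.05 s, during which the arm holds its last target. There are 200 camera calls.

## Working session

There is one attempt and no reset: what is moved stays moved. The work goes in short steps, each a Python script; the robot and the scene stay as the last script left them, time stands still between calls to the robot, and variables do not carry over. Pictures are saved under pics/ and viewed, about 8 in all and at most 12, crops included, and the job is handed in when it is done.

```bash
mkdir -p pics; ls
python3 - <<'E'
from bench import bot, imaging
import cv2
for n in("scene","top"):
    cv2.imwrite(f"pics/{n}0.png",imaging.capture(n)); m=imaging.camera_model(n); print(n,m)
print(bot.get_state())
E
```

```text
pics
scene {'K': array([[511.96352406,   0.        , 326.61955464],
       [  0.        , 511.96352406, 235.87255436],
       [  0.        ,   0.        ,   1.        ]]), 'position': array([ 839.02704053, -356.31940427,  745.5981271 ]), 'rotation': array([0.64649523, 0.00129099, 0.76199156])}
top {'K': array([[472.325049  ,   0.        , 321.26580459],
       [  0.        , 472.325049  , 239.51696281],
       [  0.        ,   0.        ,   1.        ]]), 'position': array([431.32165028, -14.10729556, 886.56337477]), 'rotation': array([ 0.11290412,  0.01013779, -1.56279865])}
{'t': 0.1, 'qpos': array([-1.37623515e+00,  3.26873138e-01, -1.93497045e-01,  1.05203594e+00,
       -1.25214454e-05,  1.43660866e+00]), 'joint_velocities': array([-0.00120257,  0.00019782,  0.0020695 , -0.00155638,  0.00076779,
       -0.00086153]), 'effort': array([ 9.85812330e-04, -4.44239402e+01,  2.63037962e+01,  7.85551267e-03,
       -1.14597451e-04,  2.47983884e-06]), 'tcp_pos': array([ 177.48003752, -520.00272781,  230.5733299 ]), 'orientation': array([-3.13999566e+00, -2.02957518e-04,  3.28748693e-01]), 'contact_force': array([-0.31943383, -0.31995396, -0.42273447]), 'wrist_torque': array([-0.00489602, -0.01590238,  0.00475046]), 'opening': 1.0009298194275664}
```

View pics/scene0.png

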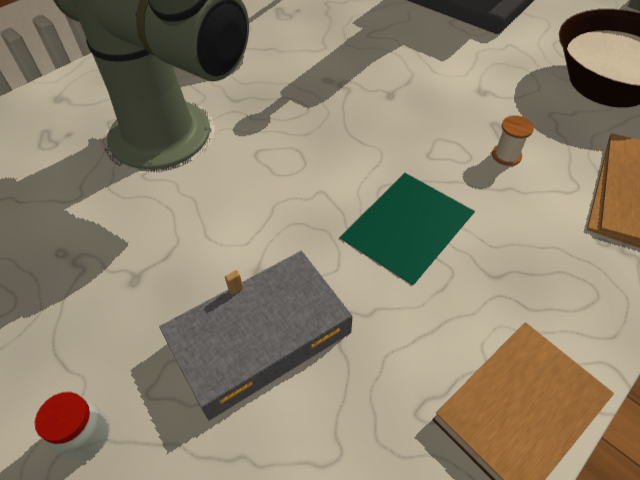

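View pics/top0.png

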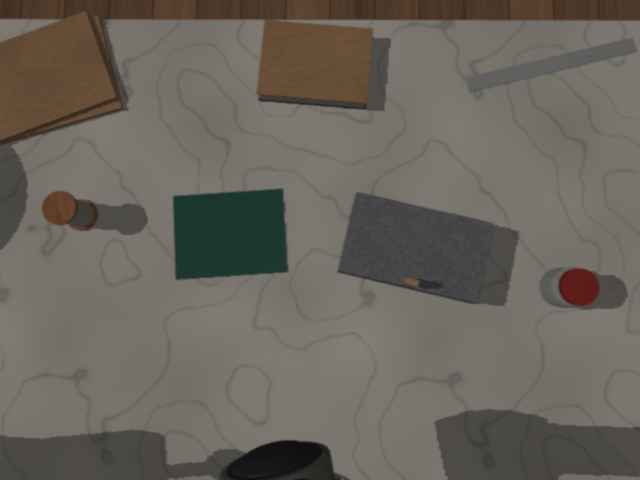

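```bash
cat > h.py <<'E'
import numpy as np, cv2
from scipy.spatial.transform import Rotation as R
from scipy.optimize import least_squares
from bench import bot, solve_ik, imaging
F=np.diag([1,-1,-1.])
def cam(n):
    m=imaging.camera_model(n); return m["K"],m["position"],R.from_euler("xyz",m["rotation"]).as_matrix()
def proj(n,P):
    K,c,r=cam(n); p=(np.atleast_2d(P)-c)@r@F@K.T; return p[:,:2]/p[:,2:]
def back(n,uv,z):
    K,c,r=cam(n); uv=np.atleast_2d(uv); d=np.c_[uv,np.ones(len(uv))]@np.linalg.inv(K).T@F@r.T
    return c+d*((z-c[2])/d[:,2])[:,None]
def snap(n,f,crop=None,s=1):
    im=imaging.capture(n)
    if crop: x,y,w,h=crop; im=cv2.resize(im[y:y+h,x:x+w],None,fx=s,fy=s,interpolation=cv2.INTER_CUBIC)
    cv2.imwrite("pics/"+f,im)
E
python3 - <<'E'
from h import *
np.set_printoptions(precision=1,suppress=True)
print("dist", imaging.camera_model("top").keys())
t=[(356,193),(493,223),(474,303),(339,272)]   # far-left, far-right, near-right, near-left
s=[(351,317),(207,404),(160,326),(302,252)]   # scene: same corners
print(back("top",t,58));print(back("scene",s,58))
print("mat",back("top",[(174,197),(282,190),(287,271),(177,278)],3));print(back("scene",[(412,284),(475,211),(405,174),(342,239)],3))
print("pull top",back("top",[(411,282)],100),back("scene",[(234,274)],100))
# joint fit of box
def pts(p):
    c,sn=np.cos(p[2]),np.sin(p[2]); L=np.array([[72.5,125],[72.5,-125],[-72.5,-125],[-72.5,125]])
    return np.c_[L@np.array([[c,sn],[-sn,c]])+p[:2],np.full(4,58)]
for k in (("top",),("scene",),("top","scene")):
    f=lambda p:np.concatenate([(proj(n,pts(p))-(t if n=="top" else s)).ravel() for n in k])
    o=least_squares(f,[450,-170,-.2]);print(k,o.x[:2],round(o.x[2],4),o.fun)
E
```

```text
dist dict_keys(['K', 'position', 'rotation'])
[[ 609.2  -66.3   58. ]
 [ 556.6 -308.    58. ]
 [ 416.3 -270.6   58. ]
 [ 468.2  -36.5   58. ]]
[[ 612.1  -66.7   58. ]
 [ 559.4 -298.3   58. ]
 [ 416.7 -273.7   58. ]
 [ 473.8  -33.4   58. ]]
mat [[611.2 277.3   3. ]
 [626.   71.3   3. ]
 [471.7  59.3   3. ]
 [457.1 265.    3. ]]
[[626.9  74.4   3. ]
 [613.5 283.9   3. ]
 [457.9 268.6   3. ]
 [476.5  62.5   3. ]]
pull top [[ 450.7 -154.6  100. ]] [[ 451.1 -151.7  100. ]]
('top',) [ 512.6 -170.3] -0.2207 [-1.2 -0.9  0.1  0.3  3.4  1.  -2.3 -0.6]
('scene',) [ 515.  -166.8] -0.2169 [ 3.2 -2.5 -3.9  3.   0.5  0.1  0.7 -2.5]
('top', 'scene') [ 514.  -168.2] -0.2186 [-2.5 -1.5 -1.2 -0.6  2.3  0.1 -3.4 -1.3  2.  -2.2 -5.3  3.2 -0.7  0.1
 -0.2 -2.3]
```

```bash
cat >> h.py <<'E'
PY=-0.217; EX=np.array([np.cos(PY),np.sin(PY),0]); EY=np.array([-EX[1],EX[0],0]); EZ=np.array([0,0,1.])
PULL=np.array([451,-153.5,86.]); HINGE=PULL+137*EX-44*EZ
def pull_at(th):
    c,s=np.cos(np.radians(th)),np.sin(np.radians(th))
    return HINGE+EX*(-137*c+44*s)+EZ*(137*s+44*c)
def st(tag=""):
    s=bot.get_state(); print(tag,"t%.2f"%s["t"],s["tcp_pos"].round(1),"F",s["contact_force"].round(1),"op %.3f"%s["opening"],flush=True)
E
python3 - <<'E'
from h import *
q=[np.pi,0,PY]
for th in (0,30,60,90,105): print(th,pull_at(th).round(),solve_ik(pull_at(th)-[0,0,17],q))
bot.grip(0.6,effort=25)
bot.move_ptp(PULL+[0,0,60],q); st()
print(bot.movel(PULL-[0,0,16],max_speed=80,threshold=6)); st()
bot.grip(0.0,effort=25); st("grip")
snap("scene","s1.png",(130,180,240,180),2.5)
E
```

```text
0 [ 451. -154.   86.] [-0.48316759  0.37705345 -0.59693637  0.59680651  0.          2.87542506]
30 [ 490. -162.  149.] [-0.46237321  0.35713667 -0.42517514  0.78848452  0.          2.89621944]
60 [ 555. -176.  183.] [-0.43446725  0.43521914 -0.20434075  0.93123644  0.          2.9241254 ]
90 [ 628. -192.  179.] [-0.40982942  0.57094402  0.0127852   1.01263751  0.          2.94876323]
105 [ 661. -200.  163.] [-0.40034507  0.64607508  0.1039162   1.02863744  0.          2.95824759]
 t2.23 [ 451.2 -154.3  146.2] F [ 0.2 -0.4  0.4] op 0.599
False
 t3.33 [ 451.4 -153.7   70.4] F [ 0.3 -0.6  0.2] op 0.605
grip t3.70 [ 450.8 -156.7   70.9] F [-4.9 -8.9  1.8] op 0.254
```

View pics/s1.png

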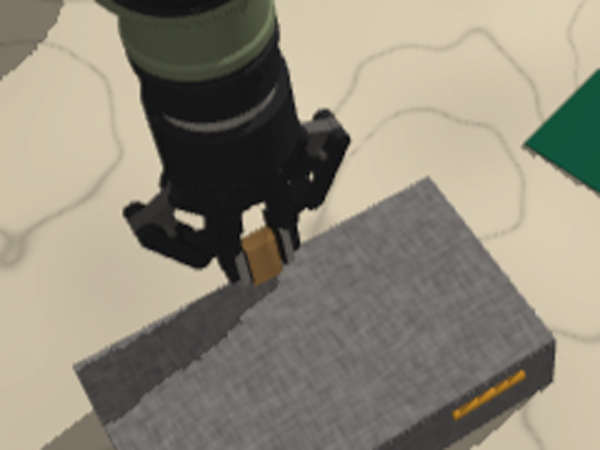

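Gripped (opening matches 22 mm); the pull is centred about 3 mm further to −y than estimated. Now swing.

```bash
sed -i 's/^PULL=.*//; s/^PY=\(.*\)$/PY=\1\nPULL=np.array([450.8,-156.8,86.]); HINGE=PULL+137*EX-44*EZ/' h.py
python3 - <<'E'
from h import *
st()
for th in range(8,105,8):
    bot.movel(pull_at(th)-[0,0,16],max_speed=70)
    st(th)
    F=bot.get_state()["contact_force"]
    if np.linalg.norm(F)>50: print("stop");break
snap("scene","s2.png")
E
```

```text
t3.75 [ 450.8 -156.7   70.9] F [-4.5 -8.6  3.2] op 0.251
8 t4.19 [ 458.  -158.4   88.7] F [-2.3  1.1 -0.1] op 0.248
16 t4.62 [ 467.9 -160.6  106.1] F [-1.1  0.5  0.6] op 0.249
24 t5.06 [ 480.1 -163.3  122.1] F [-1.2 -0.3  1.6] op 0.254
32 t5.49 [ 494.1 -166.5  136. ] F [-0.6 -1.4  0. ] op 0.251
40 t5.92 [ 509.9 -170.   147.8] F [-0.5 -1.6 -0.9] op 0.253
48 t6.36 [ 527.1 -173.9  157.2] F [-0.4 -2.2 -0.3] op 0.251
56 t6.79 [ 545.4 -178.   164.2] F [-1.2 -5.  -1.5] op 0.251
64 t7.22 [ 564.2 -182.3  168.4] F [-0.9 -4.6 -0.4] op 0.243
72 t7.66 [ 583.8 -186.6  170. ] F [-1.5 -4.4  0.1] op 0.249
80 t8.09 [ 603.6 -191.1  168.8] F [-1.8 -6.1  0.2] op 0.249
88 t8.53 [ 623.  -195.5  164.8] F [-1.1 -5.4  1.4] op 0.248
96 t8.96 [ 641.7 -199.7  158.2] F [-1.2 -6.6  2.2] op 0.256
104 t9.39 [ 659.3 -203.7  149. ] F [ 0.1 -5.7  1.6] op 0.253
```

View pics/s2.png

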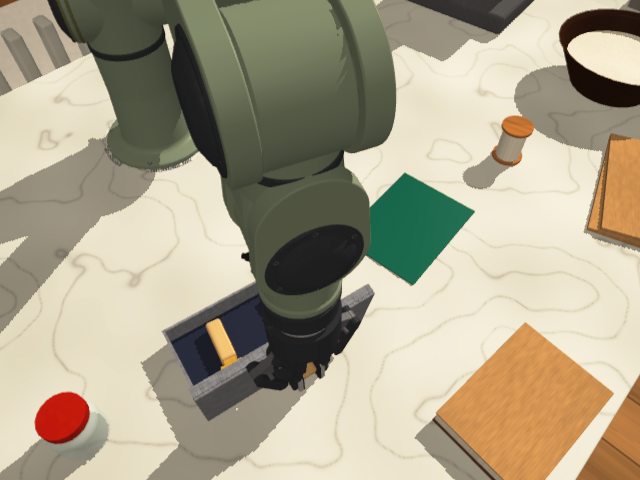

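Run:
```python
from h import *
for th in (109,114): bot.movel(pull_at(th)-[0,0,16],max_speed=70)
st(); bot.grip(0.6); st("open")
p=bot.get_state()["tcp_pos"]
bot.movel(p+[0,0,110],max_speed=120); st("up")
q=np.array(bot.get_state()["qpos"]); q[0]=0.75; bot.move_j(q); st()
snap("top","t3.png",(320,120,220,200),3); snap("scene","s3.png",(130,230,260,190),3)
```

```text
t10.11 [ 679.3 -208.2  134.2] F [ 0.9 -5.1  2. ] op 0.251
open t10.50 [ 678.4 -206.2  133.2] F [ 0.  -0.6  0.4] op 0.601
up t11.57 [ 677.9 -206.   242.2] F [ 0.   0.6 -0.4] op 0.602
 t14.28 [466.3 533.4 242.1] F [ 1.  -0.   0.3] op 0.600
```

View pics/t3.png

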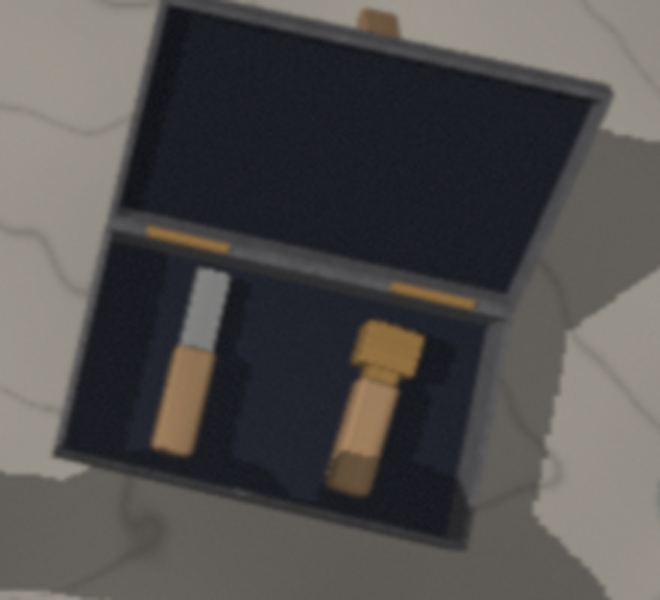

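View pics/s3.png

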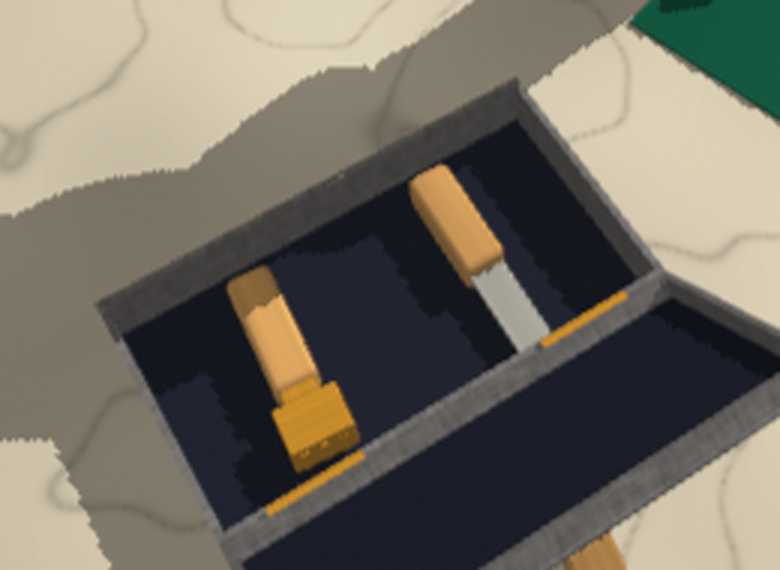

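Run:
```python
from h import *
np.set_printoptions(precision=1,suppress=True)
L=np.array([[52,17],[52,-17],[-52,-12],[-52,12],[26,17],[26,-17]])
t=np.array([(369,321),(424,332),(370,497),(329,487)])/3+[320,120]
s=np.array([(355,432),(292,458),(229,285),(266,267),(336,382),(273,412)])/3+[130,230]
def pts(p,z=32):
    c,n=np.cos(p[2]),np.sin(p[2]); return np.c_[L@np.array([[c,n],[-n,c]])+p[:2],np.full(6,z)]
for k in (("top",),("scene",),("top","scene")):
    f=lambda p:np.concatenate([(proj(n,pts(p))[:4]-t if n=="top" else proj(n,pts(p))-s).ravel() for n in k])
    o=least_squares(f,[500,-230,-.2]);print(k,o.x[:2],round(o.x[2],4),o.fun)
# rim corners z=42 from the scene: near-right, near-left, far-left
print(back("scene",np.array([(98,303),(517,80),(663,272)])/3+[130,230],42))
print(back("top",np.array([(55,453),(465,548),(112,222),(505,310)])/3+[320,120],42))
```

```text
('top',) [ 499.2 -227.6] -0.288 [-0.1 -0.7 -0.4  1.  -0.1  0.1  0.6 -0.4]
('scene',) [ 502.3 -225.5] -0.314 [ 0.7 -1.2 -0.2  0.9 -1.2 -0.5  1.1 -1.1  0.1  0.6 -0.5  1. ]
('top', 'scene') [ 501.2 -226.2] -0.3012 [-0.5 -1.8 -0.8  0.2 -1.3 -1.  -0.5 -1.7  0.2 -1.7 -0.6  0.7 -2.4 -0.4
 -0.2 -1.1 -0.6  0.2 -1.   0.9]
[[ 416.7 -273.9   42. ]
 [ 472.5  -32.3   42. ]
 [ 611.   -64.7   42. ]]
[[ 470.7  -35.7   42. ]
 [ 416.6 -277.3   42. ]
 [ 610.7  -69.7   42. ]
 [ 558.4 -305.3   42. ]]
```

Run:
```python
from h import *
yaw=np.pi-0.295; p=np.array([500,-229.5,0])-1*np.array([np.cos(-.295),np.sin(-.295),0])
o=[np.pi,0,yaw]; print(solve_ik(p+[0,0,140],o),solve_ik(p+[0,0,11],o))
bot.grip(0.55)
bot.move_ptp(p+[0,0,140],o); st()
print(bot.movel(p+[0,0,50],max_speed=120,threshold=8)); st()
print(bot.movel(p+[0,0,11],max_speed=40,threshold=5)); st("down")
snap("scene","s4.png",(130,200,260,195),3)
```

```text
[-0.56498513  0.4025662  -0.32918677  0.83904336  0.         -0.26998513] [-0.56498513  0.56903077 -0.45274447  0.54902108  0.         -0.26998513]
 t17.32 [ 499.4 -228.9  140.1] F [-0.3  0.7 -0.7] op 0.547
False
 t18.23 [ 499.6 -229.5   50.6] F [-1.1 -0.1 -0.4] op 0.546
False
down t19.35 [ 499.3 -229.3   11.2] F [0.6 0.2 0.2] op 0.548
```

View pics/s4.png

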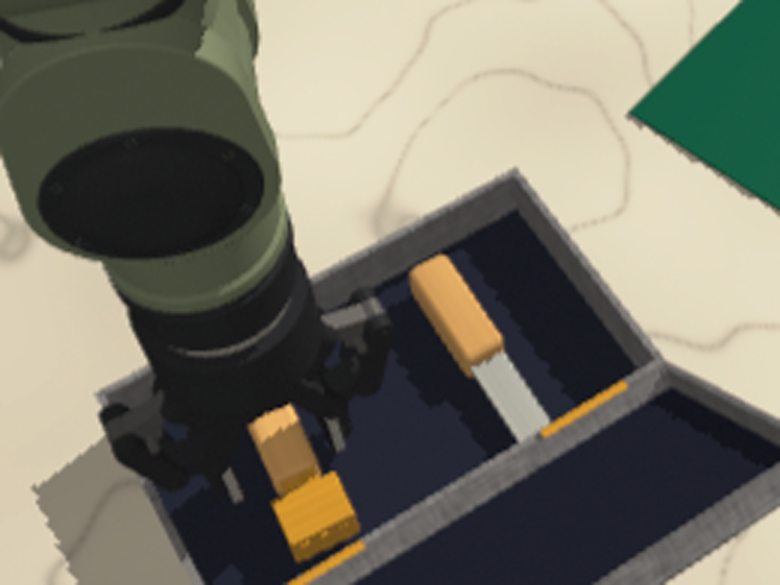

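The fingers straddle the handle, pads at about (232,487) and (337,435) in the crop, handle roughly midway. Grip and lift.

Run:
```python
from h import *
bot.grip(0.0,effort=50); st("grip")
p=bot.get_state()["tcp_pos"]
bot.movel([499.3,-229.3,p[2]+20],max_speed=30); st("up20")
bot.movel([499.3,-229.3,150],max_speed=100); bot.dwell(.2); st("up")
snap("scene","s5.png",(130,130,270,200),2.9)
```

```text
grip t19.73 [ 499.4 -229.4   11.5] F [0.3 1.4 3.5] op 0.267
up20 t20.57 [ 499.2 -229.2   31.4] F [-0.2  0.1 -1.2] op 0.271
up t22.10 [ 499.  -229.1  149.5] F [ 1.2 -0.3 -1.9] op 0.272
```

View pics/s5.png

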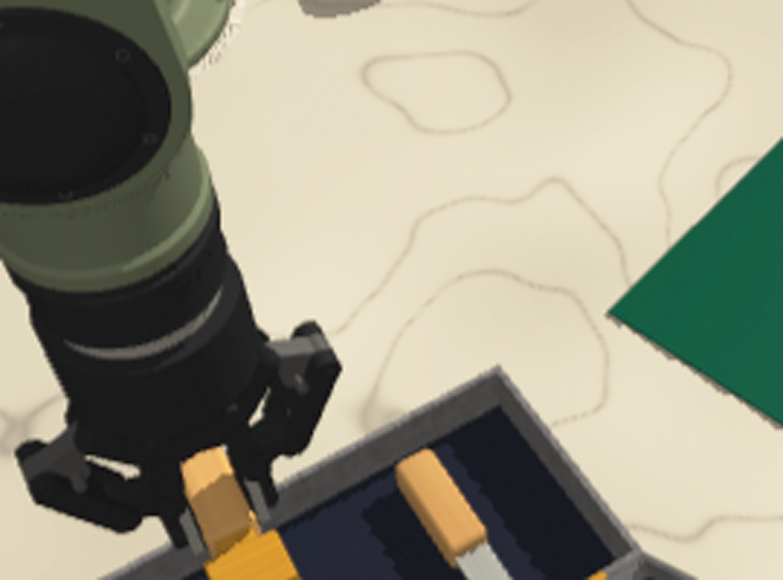

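Stamp held level; the knife is undisturbed. Now to the mat.

Run:
```python
from h import *
m=np.array([542,167,0]); o=[np.pi,0,np.pi+0.07]
bot.move_ptp(m+[0,0,150],o); st()
bot.movel(m+[0,0,25],max_speed=90); st()
print(bot.movel(m+[0,0,5.5],max_speed=15,threshold=3)); st("down")
snap("scene","s6.png",(300,130,240,180),3)
```

```text
t23.62 [542.3 166.  150. ] F [-0.2  0.1 -2.3] op 0.267
 t25.17 [542.6 167.1  25.6] F [ 0.3  0.2 -2. ] op 0.269
True
down t26.30 [541.9 167.    6.5] F [-0.5 -0.9  6.2] op 0.266
```

View pics/s6.png

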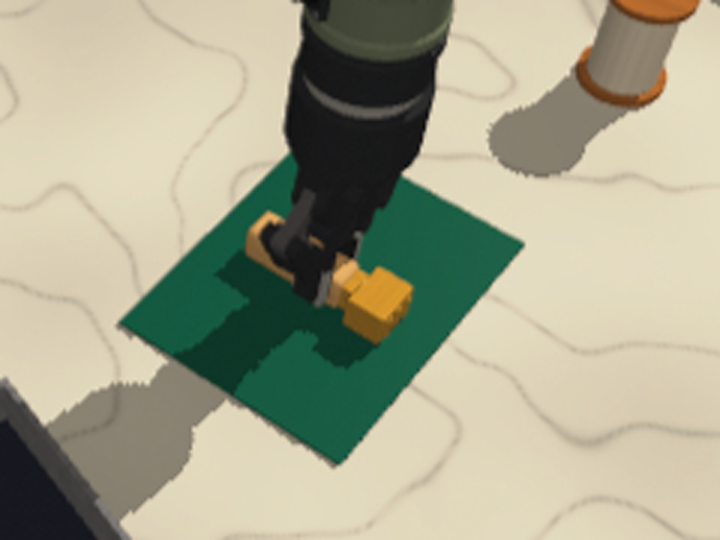

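Contact came at the expected height (z = 6.5), with the stamp mid-mat and flat. Release slowly and retreat.

Run:
```python
from h import *
bot.grip(0.36); bot.dwell(.2); bot.grip(0.5); st("open")
p=bot.get_state()["tcp_pos"]
bot.movel([542,167,60],max_speed=50); bot.movel([542,167,200],max_speed=120)
q=np.array(bot.get_state()["qpos"]); q[0]=1.1; bot.move_j(q); bot.dwell(.5); st()
im=np.hstack([imaging.capture("scene")[130:470,120:520],imaging.capture("top")[80:420,150:550]]); cv2.imwrite("pics/f7.png",im)
```

```text
open t27.07 [540.7 166.8   5.4] F [-0.5  0.3  0.5] op 0.497
 t31.98 [189.3 534.  199.2] F [-0.3  0.1 -0.2] op 0.499
```

View pics/f7.png

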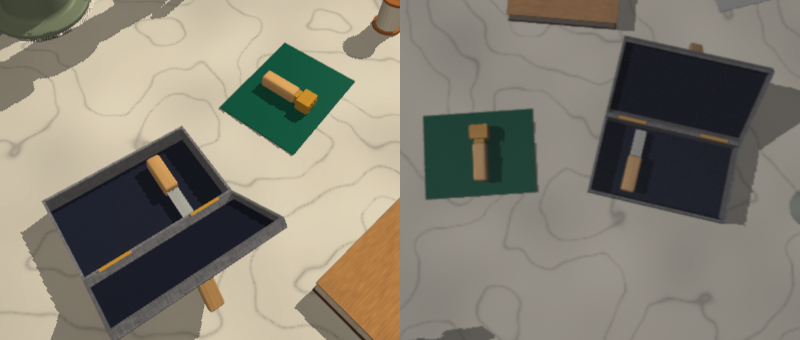

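The stamp lies flat at mid-mat, around (290,92) in the scene half and (480,150) in the top half. The lid is open at its stop, the knife is in place, and the robot is clear.

```bash
python3 -c "
from bench import bot; bot.sign_off()"
```

```text
the job is handed in; nothing more can be done
```

The job is done and handed in at about 32 s of the 58 s allowed; no verdict was reported.

- **Lid:** I gripped the wooden pull and swung the lid to about 114°, well past its balance point. After release it went on opening by itself, and the last pictures show it still open.
- **Stamp:** I gripped the handle near its balance point and lifted it level. I lowered it slowly onto the middle of the mat until it touched, which read about 6 N on the tool, then opened the fingers and backed away.
- **Last checks:** Pictures from both cameras show the stamp flat near the centre of the mat, the knife where it was, and the arm well clear.
- **Disagreements:** The pull was about 3 mm to one side of my camera estimate, so I corrected for that before swinging the lid. The two cameras also differed by 2–4 mm on the stamp and the mat. No check failed, and the highest contact force I read was about 10 N, when the fingers closed on the pull.

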